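# Set the vent of a cheese ripening cabinet one stop on

## Robot

A 7-joint arm with a two-finger parallel gripper is mounted at the origin on the work surface. World frame = base frame: x ahead of the robot, y to its left, z up, the work surface at z = 0. Lengths are in m, angles in degrees, forces in N, time in s.
With the tool pointing down it reaches from about 0.425 to 0.875 m from the base axis. Payload 4.7 kg.
Tool frame: the origin (TCP) lies between the finger pads; the fingertips stand 19 mm ahead of it and the grasp point (between the pads) is the TCP; x points along the fingers, z is the direction in which the jaws open and shut, and the axes are right-handed (so a half turn about x gives the same grasp; the last joint's range is limited). The gripper opens to 87 mm and grips with 3 to 60 N. Pads are 19 mm wide; open, the fingers measure 117 mm over their backs; the gripper's body (75 mm by 190 mm) begins 51 mm behind the grasp point.
Start: joints at [73.86, 18.392, -4.016, 83.108, 1.295, 78.541, -3.26], TCP at [0.189, -0.622, 0.242] pointing down, gripper open.
Joint ranges: [-163.93, 163.93], [-17.29, 119.83], [-79.2, 71.16], [3.27, 140.29], [-89.18, 269.18], [5.43, 117.66], [-154.24, 154.24]. Speed limits (degrees/s): [147.25, 147.25, 180, 180, 180, 180, 180].

## Interface

Orientations are given as [roll, pitch, yaw] about the fixed x, y, z axes, in that order (R = Rz(yaw) Ry(pitch) Rx(roll)).
In Python, from cell import monitor, read_camera, camera_model, env, regions_of gives the robot as it stands. The module is installed in compiled form; this text tells all that it offers.
- The arm moves only by the tool step_arm, never from a script. Its argument "deltas" is a list of rows, each a list of 5 numbers: the gripper's target within -1 to 1 (fully open at 1, half-way at 0, shut at -1), then the shift along the tool's x, y, z in m, then the turn about the tool's x in degrees. A call has 1 to 12 rows; each row is the pose to reach, as a shift and turn from the pose commanded when the call began, along the tool's axes at that moment; what a row does not reach only later rows make up. A row lasts 1/8 s, in which the tool goes at most 62.5 mm and 10.7 degrees, less where a joint would pass 70% of its speed; a pose out of reach is approached as far as the arm can. A call with a gripper value outside its range is refused whole. The fingers move at their own pace and stop on an object; "newtons" is the grip in N (left out, the last holds). Time passes only in rows, so rows that repeat a pose let the fingers close. It gives the time, the measured TCP pose, the force and the opening at its end, in the units of the state.
- monitor.get_obs(): the state, without advancing time (a new reading comes with each control period).
- read_camera(name): name is "scene" or "top" or "wrist"; returns (picture, depth): 384x512x3 uint8, red, green, blue; 384x512 float32, m along the optical axis (not along the pixel's ray), 0 where there is no reading.
- camera_model(name): a dict with "fx", "fy", "cx", "cy" (pixels), "xyz" and "attitude" of the camera in the world. Camera axes: x right, y down, z forward; pixel columns grow to the right and rows downward; lengths in m; the calibration is good to about 2 mm. A picture is of the moment at which its call begins: read the wrist's pose just before it. camera_model takes no time and is no camera call; for the wrist camera it gives the pose at the moment of the call.
- env.sign_off(): hands the job in, once; it reports no verdict.
Trained networks look in the newest picture that a camera, given by its name, has taken for a name from the list of things; names that differ only in an ending like _2 or _b are one class to them, and where a whole thing is asked for, a point or a joint stands for the part that bears it (a point fixed in the world has none). Each returns a list of dicts, best first, with "p" (0 to 1); they miss things now and then, are a little off and sometimes report something else, mostly with a low value. They report only what shows in the picture. A call takes as long as a camera call.
- regions_of(camera, thing): "pixels" (384x512 bool, what is visible of it) and "pixel" ([column, row] in pixels, amid what is visible of it).
The state is a dict: "time_s": time; "qpos": joint angles; "joint_velocities": joint speeds; "effort": joint torques, N m; "tool_pos": TCP position; "tool_rot": TCP orientation; "force": force on the tool from outside, world axes, zero at the start; "wrist_torque": the same for the moment, N m; "grip_width": finger opening in m.
Only numpy, scipy, OpenCV 4.12 (cv2) and the standard library are available. Lean on these libraries where they do the work, as an engineer would, in place of code of your own. Each camera call takes 0.05 s, during which the arm holds its last target. There are 200 camera calls.

## Task

Set the ripening cabinet's vent door ajar: by its black knob, lift the stay bar clear of the brass pin, swing the door open with the bar, and drop the red-striped hole over the pin so that the bar lies flat again, then let go. The pin's exact place in its slot is uncertain, so feel for it gently: never push the bar against the pin with more than 20 N. Leave the other things where they are.

Things in the scene. Friction and masses are not known exactly. Their poses are not given: they have to be found in the camera images.
- cabinet: White ripening cabinet fixed on the table, 300 (x) x 360 (y) x 170 high (mm, as all sizes here). Origin: centre of its underside, z up. Its clear vent door is on its -x face. On the flat roof are a black rest block (75 x 34 x 13) with an upright brass pin, and the stay, a steel bar pivoted on the door's top edge, running over the roof roughly along the cabinet's +x.
- pin_foot (a point): Middle of the rest block at the height of the flat bar's underside (184 above the table); axes as the cabinet's. The pin, clamped in a slot, stands up to 11 either way from here along the cabinet's x: unmeasured, new each time; across (y) it is true. Pin: 8 across, straight to 9.5 above this height, then narrowing to a flat tip 6.8 across at 11 above.
- door_hinge (a point): The vent door's vertical hinge axis, at the height of the flat bar's underside; axes as the cabinet's. The bar's pivot on the door is 195 from this axis.
- door (a joint): Vent door angle, rad: 0 shut (the bar's pivot is then 195 to the cabinet's -y of the hinge), growing to 1.0 as the door swings outwards, its pivot moving towards the cabinet's -x. It stays where it is left (stiff hinge: 1 to 2 N at the pivot moves it).
- stay: The steel bar, 28 wide, 6 thick, about 0.16 kg; origin at its pivot, at its underside; x along it towards the knob, z up. From the pivot: slot (46 long, 14 wide) centred at 135, oblong holes (10 along the bar, 14 across it) at 180, 212 and 244, knob at 280, end at 298. It turns freely about the pivot sideways and upwards (to 0.45 rad); by its weight it lies flat, no lower. At first the pin is somewhere in the slot.
- red_hole (a point): Centre, at the bar's underside, of the target hole: the middle one of the three short holes, with a red stripe across the bar on either side of it. Axes as the bar's.
- knob (a point): Centre of the top face of the bar's black knob, by which the bar is handled: an upright cylinder 18 across and 40 high on the bar's upper face. Its top is 46 above the bar's underside.
- cheese_left: Bystander: a cheese wheel on the table, 110 across, 42 high. Origin at its underside.
- cheese_mid: Bystander: a cheese wheel on the table, 110 across, 42 high. Origin at its underside.
- cheese_right: Bystander: a cheese wheel on the table, 110 across, 42 high. Origin at its underside.
- hygrometer: Bystander: on the cabinet roof, a white box 50 x 70 x 30 with a grey display. Origin at its underside.
- roof_cheese: Bystander: on the cabinet roof, a small cream cheese, 70 across, 35 high. Origin at its underside.
- brush: Bystander: a hand brush lying on the table, about 200 long. Origin near its middle.
- brine_bottle: Bystander: a white bottle with a blue cap, 60 across, 150 high, standing on the table. Origin at its underside.

How it is judged:
By the outcome, as a careful person would: the job done as asked, in the order asked, and still so for the second after the job is handed in, with the robot touching nothing.
It also fails if it takes over 64 s, if anything falls off the work surface, if the arm or the gripper's body presses on something with over 40 N, if the wrist force passes 120 N, or if a joint passes its speed limit or range.

## Working session

There is one attempt and no reset: what is moved stays moved. The work goes in short steps, Python scripts to look and compute and a tool call to move; the robot and the scene stay as the last step left them, time stands still between calls to the robot, and variables do not carry over. Pictures are saved under pics/ and viewed, about 8 in all and at most 12, crops included, and the job is handed in when it is done.

Besides the shell and the picture viewer there is one more tool, called after ">>>" as a command line: name --pt "numbers of a row" for each row, then --argument value for the rest. step_arm: Moves the arm, as the interface text tells. Its arguments: {"type":"object","properties":{"deltas":{"type":"array"},"newtons":{"type":"number"}},"required":["deltas"]}

```bash
mkdir -p pics; cat > h.py <<'E'
import numpy as np, cv2
from scipy.spatial.transform import Rotation as R
from cell import monitor, read_camera, camera_model, env, regions_of
def rot(a): return R.from_euler('xyz',a,degrees=True).as_matrix()
def cam(n):
    m=camera_model(n); im,d=read_camera(n); return m,im,d
def pts(m,d):
    v,u=np.mgrid[:384,:512]
    c=np.stack([(u-m['cx'])/m['fx']*d,(v-m['cy'])/m['fy']*d,d],-1)
    return c@Rm(m).T+np.array(m['xyz'])
def Rm(m):
    a=np.array(m['attitude']); return rot(a) if a.shape==(3,) else a
def save(n,im): cv2.imwrite('pics/'+n+'.png',im[:,:,::-1])
E
python3 - <<'E'
from h import *
print(monitor.get_obs())
ims=[]
for n in ['scene','top']:
    m,im,d=cam(n); print(n,m); ims.append(im); P=pts(m,d); np.savez(n,im=im,P=P,d=d)
    for t in ['knob','stay','pin_foot','door','red_hole','cabinet','hygrometer','roof_cheese','brine_bottle']:
        for r in regions_of(n,t)[:1]:
            q=r['pixels']&(d>0); print(n,t,round(r['p'],2),r['pixel'],q.sum(),np.round(np.median(P[q],0),4) if q.any() else '')
    save(n,im)
E
```

```text
{'time_s': 0.0, 'qpos': array([73.85999853, 18.43909363, -4.01415148, 83.17595879,  1.29651923,
       78.53931378, -3.25858286]), 'joint_velocities': array([-0.07147197, -0.02976265,  0.0132351 ,  0.05996218,  0.00525321,
       -0.06451595,  0.04874216]), 'effort': array([ 1.29491771e-03, -4.91288567e+01, -4.03579753e-01, -3.12533927e+01,
       -6.40462409e-02,  4.38146282e-02,  1.72934147e-04]), 'tool_pos': array([ 0.18925557, -0.62129766,  0.24045164]), 'tool_rot': array([-175.98491309,   89.89068669,  110.96527226]), 'force': array([-0.01271138, -0.15445335,  0.33165961]), 'wrist_torque': array([-0.01613626, -0.02777852,  0.01622034]), 'grip_width': 0.08700508484627728}
scene {'fx': 478.00252709369937, 'fy': 478.00252709369937, 'cx': 248.22707139613786, 'cy': 190.1733507324139, 'xyz': array([1.41758308, 0.79069664, 1.05005186]), 'attitude': array([-126.20399287,   -0.38545394,  132.56829452])}
scene knob 0.71 [255.8, 198.9] 793 [0.5686 0.0343 0.1871]
scene stay 0.9 [254.9, 197.6] 783 [0.5687 0.0404 0.1871]
scene pin_foot 0.77 [255.2, 222.7] 11938 [0.6108 0.0843 0.1655]
scene do
[... 449 characters left out ...]
34075, 'cy': 196.85507848137811, 'xyz': array([ 0.24933621, -0.01974041,  1.62567466]), 'attitude': array([-168.37437735,   -0.24734365,  -92.2252513 ])}
top knob 0.92 [235.3, 191.8] 876 [0.5688 0.0201 0.1897]
top stay 0.87 [236.0, 189.7] 792 [0.5692 0.0188 0.1901]
top pin_foot 0.78 [236.3, 207.4] 9639 [0.5264 0.0159 0.1711]
top door 0.92 [269.6, 188.6] 979 [ 0.5663 -0.0925  0.1873]
top red_hole 0.93 [233.7, 188.2] 715 [0.569  0.0169 0.1904]
top cabinet 0.66 [234.7, 206.0] 9484 [0.524  0.0167 0.1712]
top hygrometer 0.87 [224.8, 245.8] 347 [0.3848 0.0573 0.2013]
top roof_cheese 0.82 [249.7, 153.6] 314 [ 0.6828 -0.0228  0.2055]
top brine_bottle 0.54 [376.1, 187.0] 337 [ 0.5749 -0.4718  0.1011]
```

View pics/scene.png

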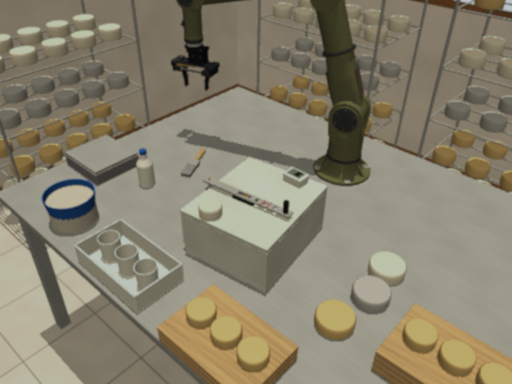

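View pics/top.png

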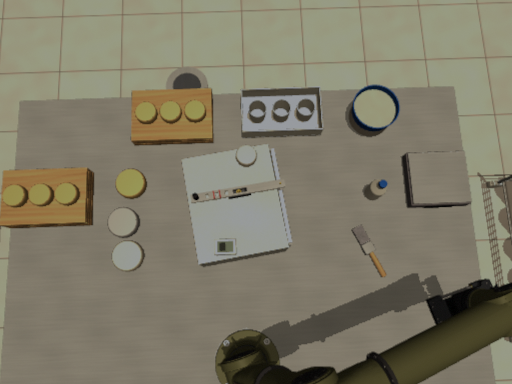

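```bash
python3 - <<'E'
from h import *
f=np.load('top.npz'); P=f['P'];im=f['im']
g=np.load('scene.npz')
for nm,Q in (('top',P),('scene',g['P'])):
    box=(Q[...,0]>.3)&(Q[...,0]<.8)&(Q[...,1]>-.25)&(Q[...,1]<.35)
    roof=box&(abs(Q[...,2]-.17)<.006)
    r=cv2.minAreaRect((Q[roof][:,:2]*1000).astype(np.float32)); print(nm,r,np.median(Q[roof][:,2]))
    k=box&(Q[...,2]>.215)&(Q[...,2]<.24); print('knob',k.sum(),Q[k].mean(0), np.ptp(Q[k],0))
    b=box&(abs(Q[...,2]-.190)<.005); print('bar',b.sum()); q=Q[b]; c=q.mean(0);u,s,v=np.linalg.svd((q-c)[:,:2],full_matrices=False); print(c,v[0],np.percentile((q-c)[:,:2]@v[0],[0,1,99,100]))
c1=cv2.resize(im[140:270,175:300],None,fx=4.5,fy=4.5,interpolation=cv2.INTER_CUBIC); save('topc',c1)
E
```

```text
top ((535.8453369140625, 17.777191162109375), (360.8365173339844, 312.7169494628906), 8.330410957336426) 0.17092120802621746
knob 25 [0.54938318 0.14643375 0.22778746] [0.01353602 0.01572581 0.01697919]
bar 686
[0.5672736  0.00237284 0.19000796] [ 0.20000469 -0.97979494] [-0.16333415 -0.16031327  0.14684514  0.15030355]
scene ((536.153564453125, 19.0675048828125), (368.44879150390625, 315.3628234863281), 8.46397876739502) 0.16831377105556034
knob 41 [0.5539161  0.14999881 0.22315708] [0.01957046 0.02141208 0.01553101]
bar 660
[0.56550667 0.01650624 0.18839658] [-0.55138104  0.83425353] [-0.15272226 -0.14643711  0.16292725  0.17207103]
```

View pics/topc.png

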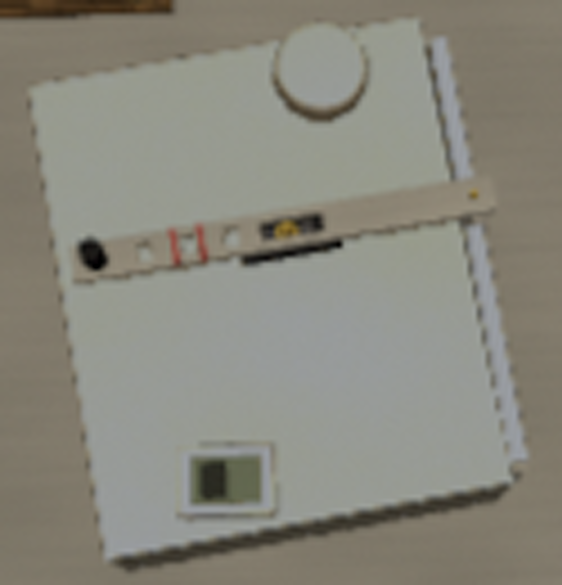

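```bash
cat >> h.py <<'E'
def jaw(o=None):
    o=o or monitor.get_obs(); z=rot(o['tool_rot'])[:,2]; return np.degrees(np.arctan2(z[1],z[0]))
def to_tool(*targets):
    """world targets -> shifts along present tool axes (from measured pose)"""
    o=monitor.get_obs(); M=rot(o['tool_rot'])
    for t in targets: print('delta',np.round(M.T@(np.array(t)-o['tool_pos']),4))
E
python3 - <<'E'
from h import *
o=monitor.get_obs(); print(np.round(rot(o['tool_rot']),3), jaw())
to_tool([.19,-.62,.42],[.45,-.42,.42],[.6,-.15,.42],[.56,.05,.42])
m=camera_model('wrist'); print(m, Rm(m))
print(rot(o['tool_rot']).T@(m['xyz']-o['tool_pos']))
E
```

```text
[[ 0.     0.957  0.291]
 [-0.     0.291 -0.957]
 [-1.    -0.     0.   ]] -73.05226170645766
delta [-0.1784  0.001  -0.0015]
delta [-0.1784  0.308  -0.1171]
delta [-0.1784  0.5302 -0.3316]
delta [-0.1785  0.5503 -0.5346]
{'fx': 318.9814786081961, 'fy': 318.9814786081961, 'cx': 256.57241651418565, 'cy': 192.16639267619965, 'xyz': array([ 0.27055294, -0.59764507,  0.38585416]), 'attitude': array([ 1.62390150e+02, -7.34965050e-02, -7.30331133e+01])} [[ 0.29181873 -0.9117652  -0.28900874]
 [-0.95647278 -0.27777276 -0.08945451]
 [ 0.00128276  0.3025335  -0.95313789]]
[-0.14425707  0.08459058  0.00055249]
```

>>> step_arm --pt "1 -0.06 0 0 0" --pt "1 -0.12 0 0 0" --pt "1 -0.178 0.03 -0.01 -5" --pt "1 -0.178 0.085 -0.03 -15" --pt "1 -0.178 0.14 -0.05 -25" --pt "1 -0.178 0.195 -0.07 -35" --pt "1 -0.178 0.25 -0.09 -42" --pt "1 -0.178 0.3 -0.115 -50" --pt "1 -0.178 0.34 -0.15 -55" --pt "1 -0.178 0.38 -0.19 -60" --pt "1 -0.178 0.42 -0.23 -65" --pt "1 -0.178 0.46 -0.27 -70"

```text
time_s: 2.5
tool_pos: [0.5514, -0.2278, 0.4198]
tool_rot: [-49.0, 90.0, -51.9]
force: [0.1, -0.0, 0.2]
grip_width: 0.0875
```

```bash
python3 - <<'E'
from h import *
o=monitor.get_obs(); print(o['time_s'],o['tool_pos'],o['qpos'],jaw())
to_tool([.57,.03,.42])
E
```

```text
2.5 [ 0.55137516 -0.22777028  0.41975975] [ 43.07122844  12.54264553 -28.88883547  71.72391068   6.09415211
  97.18139114  12.63059537] -2.9014099659321753
delta [-0.0004  0.2584  0.0056]
```

>>> step_arm --pt "1 0 0.05 0 -5" --pt "1 0 0.105 0 -10" --pt "1 0 0.16 0.002 -14" --pt "1 0 0.21 0.004 -14" --pt "1 0 0.25 0.005 -14" --pt "1 0 0.258 0.005 -14" --pt "1 0 0.258 0.005 -14"

```text
time_s: 3.38
tool_pos: [0.569, 0.0278, 0.4197]
tool_rot: [-96.5, 89.9, -85.5]
force: [0.5, -0.9, 0.9]
grip_width: 0.0872
```

```bash
python3 - <<'E'
from h import *
o=monitor.get_obs(); print(o['time_s'],o['tool_pos'],o['qpos'],jaw(),o['joint_velocities'].max())
m,im,d=cam('wrist'); P=pts(m,d); np.savez('w1',im=im,P=P,d=d,xyz=m['xyz'],Rm=Rm(m),K=[m['fx'],m['cx'],m['cy']])
for t in ['knob','stay','red_hole','door','pin_foot']:
    for r in regions_of('wrist',t)[:1]:
        q=r['pixels']&(d>0); print(t,round(r['p'],2),r['pixel'],q.sum(),np.round(np.median(P[q],0),4))
save('w1',cv2.resize(im,None,fx=1.5,fy=1.5,interpolation=cv2.INTER_CUBIC))
E
```

```text
3.375 [0.56900363 0.02775916 0.41973888] [ 27.98393414  10.17548912 -39.54423723  75.28467463   6.58332224
  96.79971162   0.65139962] 10.98460497280598 1.6310543470395562
knob 0.96 [256.1, 143.7] 5013 [0.5648 0.0471 0.1904]
stay 0.92 [255.1, 142.4] 4917 [0.5648 0.0488 0.1905]
red_hole 0.8 [252.5, 142.6] 4702 [0.5649 0.05   0.1905]
door 0.87 [252.3, 164.6] 5566 [0.5659 0.0277 0.1903]
pin_foot 0.92 [232.6, 136.7] 62726 [0.536  0.0528 0.1714]
```

View pics/w1.png

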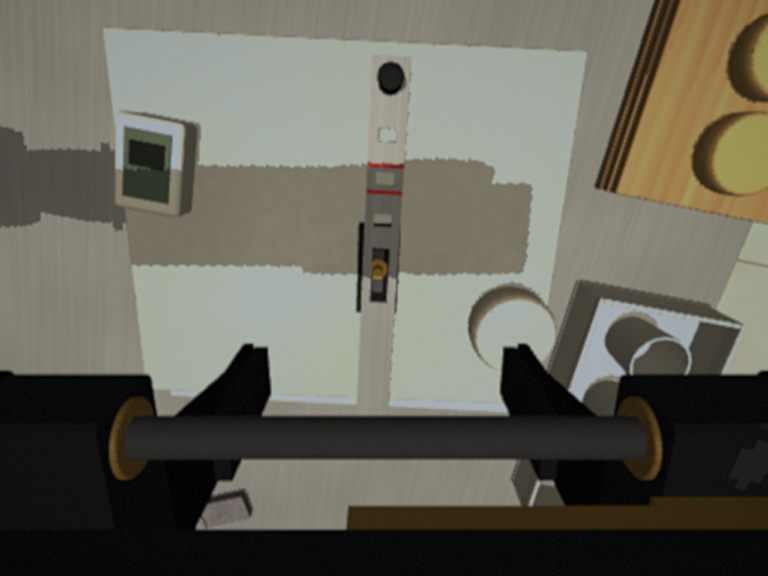

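```bash
cat >> h.py <<'E'
def ray(uv,z,f):
    fx,cx,cy=f['K']; uv=np.atleast_2d(uv).astype(float)
    c=np.c_[(uv[:,0]-cx)/fx,(uv[:,1]-cy)/fx,np.ones(len(uv))]@f['Rm'].T
    return f['xyz']+c*((z-f['xyz'][2])/c[:,2:])
E
python3 - <<'E'
from h import *
f=np.load('w1.npz'); im=f['im'];P=f['P'].reshape(384,512,3); hsv=cv2.cvtColor(im,cv2.COLOR_RGB2HSV)
# knob top, black pixels round (260,52)
k=(im.max(-1)<60); 
n,l,s,c=cv2.connectedComponentsWithStats(k.astype(np.uint8)); i=l[52,260]; print('knob',s[i],ray(c[i],.230,f)); 
kk=(l==i); print('depth knob',P[kk][P[kk][:,2]>.22].mean(0),P[kk][:,2].max())
pn=(hsv[...,1]>120)&(hsv[...,0]>10)&(hsv[...,0]<35); pn[:160]=0;pn[200:]=0;pn[:,:240]=0;pn[:,265:]=0
v,u=np.nonzero(pn); print('pin',len(u),u.mean(),v.mean(),ray([u.mean(),v.mean()],.193,f)); print(P[pn])
rd=(hsv[...,1]>120)&((hsv[...,0]<8)|(hsv[...,0]>172)); rd[:100]=0;rd[135:]=0;rd[:,:240]=0;rd[:,275:]=0
v,u=np.nonzero(rd); a=v<119; print('red',ray([[u[a].mean(),v[a].mean()],[u[~a].mean(),v[~a].mean()]],.19,f))
print('depth red',P[v[a],u[a]].mean(0),P[v[~a],u[~a]].mean(0))
b=(abs(P[...,2]-.19)<.004)&(P[...,0]>.5)&(P[...,0]<.62); q=P[b]; c=q.mean(0);_,_,vv=np.linalg.svd((q-c)[:,:2],full_matrices=False);print('bar',c,vv[0],q[:,2].mean(),(q-c)[:,:2].dot(vv[0]).min(),(q-c)[:,:2].dot(vv[0]).max())
print(ray([[258,37],[252,165],[252,201]],.19,f),'end,slot ends')
E
```

```text
knob [252  42  18  21 289] [[0.55084149 0.14478863 0.23      ]]
depth knob [0.55075735 0.14535063 0.22927361] 0.23196129498572876
pin 120 252.425 178.84166666666667 [[0.56868814 0.00883127 0.193     ]]
[[ 5.63483077e-01  1.33307270e-02  1.85790251e-01]
 [ 5.64700431e-01  1.33915257e-02  1.85113337e-01]
 [ 5.65868948e-01  1.38894856e-02  1.86155065e-01]
 [ 5.67092967e-01  1.39246565e-02  1.85374555e-01]
 [ 5.68262948e-01  1.43608211e-02  1.86177412e-01]
 [ 5.69483685e-01  1.44477954e-02  1.85598685e-01]
 [ 5.62506604e-01  1.19547350e-02  1.86157059e-01]
 [ 5.63703919e-01  1.22009239e-02  1.86207816e-01]
 [ 5.64882666e-01  1.26128890e-02  1.86901937e-01]
 [ 5.66092618e-01  1.27335726e-02  1.86466666e-01]
 [ 5.67316085e-01  1.27752991e-02  1.85721519e-01]
 [ 5.68467309e-01  1.33379987e-02  1.87008487e-01]
 [ 5.69716997e-01  1.32359436e-02  1.85697862e-01]
 [ 5.70915332e-01  1.34791501e-02  1.85736538e-01]
 [ 5.72201748e-01  1.32488321e-02  1.83911618e-01]
 [ 5.73420994e-01  1.34154555e-02  1.83643972e-01]
 [ 5.62731672e-01  1.07774699e-02  1.86393064e-01]
 [ 5.63973172e-01  1.05798024e-
[... 4936 characters left out ...]
.26125163e-03  1.86717947e-01]
 [ 5.74603054e-01  8.67841182e-04  1.84529098e-01]
 [ 5.67480343e-01 -1.26172967e-03  1.86425234e-01]
 [ 5.68664455e-01 -8.21782107e-04  1.87121747e-01]
 [ 5.69893465e-01 -7.30194995e-04  1.86632101e-01]
 [ 5.71102231e-01 -4.85505783e-04  1.86664095e-01]]
red [[0.55738328 0.08827763 0.19      ]
 [0.56145943 0.06891947 0.19      ]]
depth red [0.5573826  0.08830016 0.19039012] [0.56116839 0.06960184 0.19666405]
bar [0.56672358 0.02660172 0.19033218] [-0.13485375  0.99086551] 0.19033218197222804 -0.15435162644394076 0.1382363063328652
[[ 0.54537415  0.16288492  0.19      ]
 [ 0.56509338  0.02479593  0.19      ]
 [ 0.57361711 -0.0200907   0.19      ]] end,slot ends
```

```bash
cat >> h.py <<'E'
from scipy.optimize import brentq
h=.030
class Geo:
    def __init__(s,piv=(.5886,-.1326),yaw=98.4,pin=(.5680,.0062)):
        s.yaw=yaw; a=np.radians(yaw-90); s.H=np.array(piv)-.195*np.array([np.cos(a),np.sin(a)]); s.G=np.array(pin)
    def P(s,th): a=np.radians(s.yaw-90)-th; return s.H+.195*np.array([np.cos(a),np.sin(a)])
    def psi(s,th): v=s.G-s.P(th); return np.arctan2(v[1],v[0])
    def grip(s,th,al,psi=None):
        psi=s.psi(th) if psi is None else psi
        r=.28*np.cos(al)-h*np.sin(al); z=.184+.28*np.sin(al)+h*np.cos(al)
        p=s.P(th); return np.array([p[0]+r*np.cos(psi),p[1]+r*np.sin(psi),z])
    def th_for(s,d): return brentq(lambda t: np.linalg.norm(s.P(t)-s.G)-d,0,1)
E
python3 - <<'E'
from h import *
g=Geo(); print('H',g.H,'d0',np.linalg.norm(g.P(0)-g.G)); tf=g.th_for(.212); print('tf',tf)
for th,al in [(0,0),(0,.05),(0,.1),(0.01,.15)]+[(t,.15) for t in np.linspace(.1,tf,4)]+[(tf,.1),(tf,.05),(tf,0)]:
    print(round(th,3),al,np.round(g.grip(th,al),4),round(np.degrees(g.psi(th)),1),np.round(g.P(th),4))
print(monitor.get_obs()['tool_pos'],jaw()); to_tool([.5508,.1448,.26],[.5508,.1448,.214])
E
```

```text
H [ 0.3956919  -0.16108619] d0 0.14032034777607988
tf 0.37408371329533047
0 0 [0.5475 0.1444 0.214 ] 98.4 [ 0.5886 -0.1326]
0 0.05 [0.5478 0.1425 0.228 ] 98.4 [ 0.5886 -0.1326]
0 0.1 [0.5481 0.14   0.2418] 98.4 [ 0.5886 -0.1326]
0.01 0.15 [0.5489 0.1349 0.2555] 98.4 [ 0.5889 -0.1345]
0.1 0.15 [0.5522 0.1177 0.2555] 98.1 [ 0.5905 -0.152 ]
0.191 0.15 [0.556  0.1004 0.2555] 97.3 [ 0.5905 -0.1698]
0.283 0.15 [0.5597 0.0833 0.2555] 96.2 [ 0.5889 -0.1875]
0.374 0.15 [0.563  0.0664 0.2555] 94.8 [ 0.5857 -0.2051]
0.374 0.1 [0.5627 0.0696 0.2418] 94.8 [ 0.5857 -0.2051]
0.374 0.05 [0.5625 0.0721 0.228 ] 94.8 [ 0.5857 -0.2051]
0.374 0 [0.5623 0.074  0.214 ] 94.8 [ 0.5857 -0.2051]
[0.56954988 0.02648104 0.41938446] 10.816286371230769
delta [0.1593 0.1198 0.0038]
delta [0.2053 0.1198 0.0039]
```

>>> step_arm --pt "1 0.03 0.03 0.001 2" --pt "1 0.07 0.07 0.002 3" --pt "1 0.11 0.11 0.003 3" --pt "1 0.14 0.12 0.004 3" --pt "1 0.149 0.12 0.004 3" --pt "1 0.149 0.12 0.004 3"

```text
time_s: 4.42
tool_pos: [0.5511, 0.145, 0.2706]
tool_rot: [-121.9, 90.0, -114.0]
force: [0.4, -0.2, 0.4]
grip_width: 0.087
```

```bash
python3 - <<'E'
from h import *
o=monitor.get_obs(); print(o['time_s'],o['tool_pos'],o['force'],jaw())
m,im,d=cam('wrist'); P=pts(m,d)
k=(P[...,2]>.222)&(P[...,2]<.235)&(abs(P[...,0]-.55)<.025)&(abs(P[...,1]-.145)<.025)
print('knob',k.sum(),P[k].mean(0),np.ptp(P[k],0)); 
to_tool([.5508,.1448,.214]); save('w2',im)
E
```

```text
4.425 [0.55113301 0.14500632 0.27063631] [ 0.44211157 -0.17002632  0.3549854 ] 7.834331009286568
knob 636 [0.55032049 0.14795721 0.22882465] [0.01786125 0.01790072 0.00919928]
delta [ 0.0575 -0.0002 -0.0009]
```

View pics/w2.png

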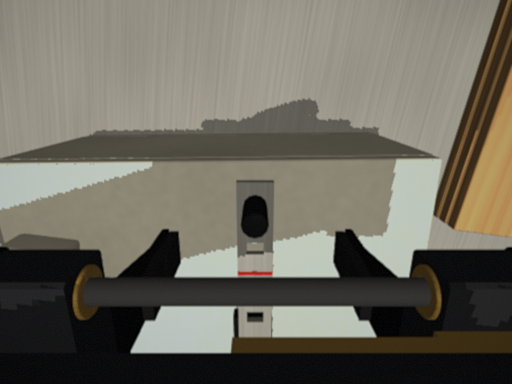

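>>> step_arm --pt "1 0.03 0.001 0 0" --pt "1 0.05 0.001 0 0" --pt "1 0.0565 0.001 0 0" --pt "1 0.0565 0.001 0 0" --pt "0 0.0565 0.001 0 0" --pt "-0.5 0.0565 0.001 0 0" --pt "-0.8 0.0565 0.001 0 0" --pt "-0.8 0.0565 0.001 0 0" --pt "-0.8 0.0565 0.001 0 0" --newtons 20

```text
time_s: 5.6
tool_pos: [0.5505, 0.1475, 0.214]
tool_rot: [-106.5, 90.0, -98.5]
force: [-0.6, -0.2, -0.3]
grip_width: 0.045
```

>>> step_arm --pt "-0.8 0 0 0 0" --pt "-0.8 0 0 0 0" --pt "-0.8 0 0 0 0" --pt "-0.8 0 0 0 0"

```text
time_s: 6.1
tool_pos: [0.5505, 0.1475, 0.214]
tool_rot: [-139.5, 90.0, -131.6]
force: [-0.1, -0.2, -0.8]
grip_width: 0.0172
```

>>> step_arm --pt "-0.8 -0.004 -0.0005 0 0" --pt "-0.8 -0.009 -0.0012 0 0" --pt "-0.8 -0.014 -0.002 0 0" --pt "-0.8 -0.019 -0.003 0 0" --pt "-0.8 -0.024 -0.004 0 0" --pt "-0.8 -0.028 -0.005 0 0" --pt "-0.8 -0.033 -0.006 0 0" --pt "-0.8 -0.038 -0.0075 0 0" --pt "-0.8 -0.0415 -0.0085 0 0" --pt "-0.8 -0.0415 -0.0085 0 0"

```text
time_s: 7.35
tool_pos: [0.5518, 0.139, 0.2558]
tool_rot: [-23.8, 90.0, -15.9]
force: [-0.2, 1.6, -1.1]
grip_width: 0.0171
```

```bash
python3 - <<'E'
from h import *
o=monitor.get_obs(); print(o['time_s'],o['tool_pos'],o['force'],o['wrist_torque'],jaw(),o['grip_width'])
m,im,d=cam('top'); P=pts(m,d)
save('t2',cv2.resize(im[130:280,170:310],None,fx=4,fy=4,interpolation=cv2.INTER_CUBIC))
g=Geo(); tf=g.th_for(.212)
to_tool(*[g.grip(t,.15) for t in np.linspace(.02,tf,5)])
m,im,d=cam('wrist');save('w3',im)
E
```

```text
7.35 [0.55184521 0.13895306 0.25583534] [-0.23434954  1.55949975 -1.06630041] [ 0.44263852 -0.07747391 -0.00599676] 7.932501283351442 0.017143815274278364
delta [ 0.0001 -0.0056 -0.0033]
delta [ 0.0001 -0.0229 -0.0024]
delta [ 0.0001 -0.04   -0.001 ]
delta [ 0.0001 -0.0569  0.0002]
delta [ 0.0001 -0.0735  0.0011]
```

View pics/w3.png

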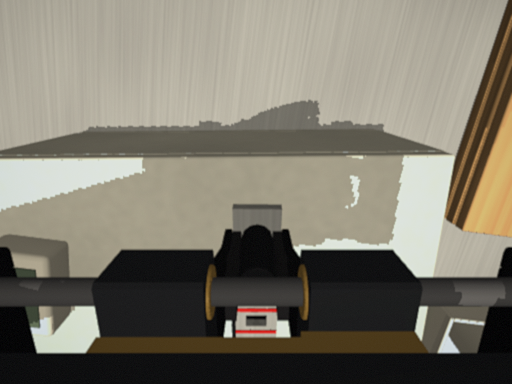

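>>> step_arm --pt "-0.8 0 -0.006 0 0" --pt "-0.8 0 -0.014 0 0" --pt "-0.8 0 -0.022 0 0" --pt "-0.8 0 -0.03 0 1" --pt "-0.8 0 -0.038 0 1" --pt "-0.8 0 -0.046 0 2" --pt "-0.8 0 -0.054 0 2" --pt "-0.8 0 -0.062 0.001 3" --pt "-0.8 0 -0.069 0.001 3" --pt "-0.8 0 -0.0725 0.001 3" --pt "-0.8 0 -0.0725 0.001 3"

```text
time_s: 8.82
tool_pos: [0.5627, 0.0663, 0.2553]
tool_rot: [-113.5, 89.9, -108.6]
force: [-0.4, -1.0, -2.5]
grip_width: 0.0178
```

```bash
python3 - <<'E'
from h import *
o=monitor.get_obs(); print(o['time_s'],o['tool_pos'],o['force'],o['wrist_torque'],jaw(),o['grip_width'])
m,im,d=cam('top'); P=pts(m,d); np.savez('top3',im=im,P=P)
mw,iw,dw=cam('wrist')
a=cv2.resize(im[130:280,170:310],None,fx=2.8,fy=2.8,interpolation=cv2.INTER_CUBIC)[:400]
b=cv2.resize(iw[200:340,190:325],None,fx=2.9,fy=2.9,interpolation=cv2.INTER_CUBIC)[:400]
save('t3',np.hstack([a,b])); np.savez('w4',im=iw,P=pts(mw,dw),xyz=mw['xyz'],Rm=Rm(mw),K=[mw['fx'],mw['cx'],mw['cy']])
E
```

```text
8.825 [0.56265543 0.0662904  0.2553158 ] [-0.42933099 -1.04488307 -2.4968492 ] [-0.09533491 -0.07559739 -0.10171844] 4.8876254320904025 0.017797119917004854
```

View pics/t3.png

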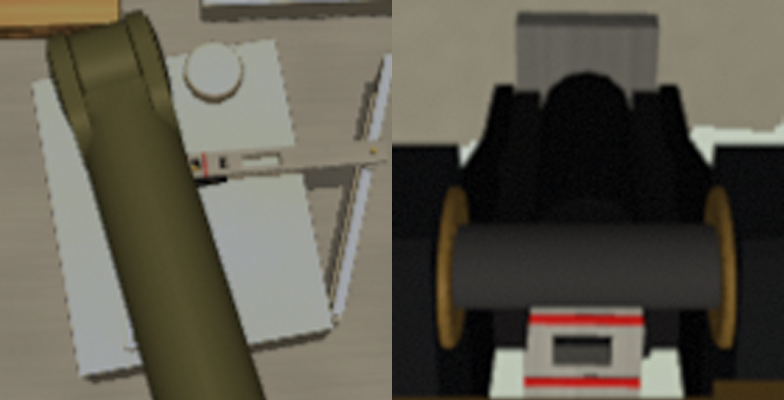

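```bash
python3 - <<'E'
from h import *
m=camera_model('top'); f=dict(K=[m['fx'],m['cx'],m['cy']],Rm=Rm(m),xyz=np.array(m['xyz']))
def yel(im,r0,r1,c0,c1):
    s=im[r0:r1,c0:c1].astype(float); w=np.clip(s[...,:2].mean(-1)-s[...,2]-np.median(s[...,:2].mean(-1)-s[...,2])-8,0,None)
    v,u=np.mgrid[r0:r1,c0:c1]; return [(u*w).sum()/w.sum(),(v*w).sum()/w.sum()],w.sum()
a=np.load('top.npz')['im'];b=np.load('top3.npz')['im']
p0,w0=yel(a,180,187,276,285);p1,w1=yel(b,180,188,299,308);pn,w2=yel(a,185,195,234,244)
print(p0,p1,pn,w0,w1,w2)
A=ray(p0,.190,f)[0];B=ray(p1,.190,f)[0];C=ray(pn,.194,f)[0]
print('piv0',A,'piv1',B,'pin',C,'d0',np.linalg.norm((A-C)[:2]),'d1',np.linalg.norm((B-C)[:2]))
g=Geo();print(g.P(g.th_for(.212)), 'move',np.linalg.norm((A-B)[:2]), np.linalg.norm(g.P(0)-g.P(g.th_for(.212))))
w=np.load('w4.npz'); im=w['im']; hsv=cv2.cvtColor(im,cv2.COLOR_RGB2HSV)
rd=(hsv[...,1]>120)&((hsv[...,0]<8)|(hsv[...,0]>172)); v,u=np.nonzero(rd); s=(v>300)&(v<340)&(u>220)&(u<290); print(w['P'].reshape(384,512,3)[v[s],u[s]].mean(0))
E
```

```text
[np.float64(279.84180790960454), np.float64(182.50282485875707)] [np.float64(303.1478260869565), np.float64(183.0391304347826)] [np.float64(238.08638956805217), np.float64(190.5240423797881)] 88.5 115.0 613.5
piv0 [ 0.58916983 -0.13193167  0.19      ] piv1 [ 0.58443355 -0.20890943  0.19      ] pin [0.56635738 0.00690791 0.194     ] d0 0.140701234467689 d1 0.21657301041790192
[ 0.58566844 -0.20506246] move 0.07712332006619943 0.07252173380329092
[0.56824457 0.00539311 0.22423991]
```

>>> step_arm --pt "-0.8 0.004 0.001 0 0" --pt "-0.8 0.008 0.002 0 0" --pt "-0.8 0.012 0.003 0 0" --pt "-0.8 0.016 0.0038 0 0" --pt "-0.8 0.02 0.0045 0 0" --pt "-0.8 0.023 0.005 0 0" --pt "-0.8 0.024 0.0052 0 0" --pt "-0.8 0.024 0.0052 0 0"

```text
time_s: 9.93
tool_pos: [0.5622, 0.0726, 0.2315]
tool_rot: [-106.9, 90.0, -101.9]
force: [0.6, -1.7, -1.1]
grip_width: 0.0173
```

```bash
python3 - <<'E'
from h import *
o=monitor.get_obs(); print(o['time_s'],o['tool_pos'],o['force'],o['wrist_torque'],jaw(),o['grip_width'])
m=camera_model('top'); f=dict(K=[m['fx'],m['cx'],m['cy']],Rm=Rm(m),xyz=np.array(m['xyz']))
iw=cam('wrist')[1]; b=cam('top')[1]; s0=cam('scene')[1]
r0,r1,c0,c1=180,188,299,308
s=b[r0:r1,c0:c1].astype(float); q=s[...,:2].mean(-1)-s[...,2]; w=np.clip(q-np.median(q)-8,0,None)
v,u=np.mgrid[r0:r1,c0:c1]; print(ray([(u*w).sum()/w.sum(),(v*w).sum()/w.sum()],.19,f))
a=cv2.resize(s0[160:260,190:320],None,fx=3,fy=4,interpolation=cv2.INTER_CUBIC)
c=cv2.resize(iw[210:335,190:325],None,fx=2.9,fy=3.2,interpolation=cv2.INTER_CUBIC)
save('t4',np.hstack([a,c]))
E
```

```text
9.925 [0.56222616 0.07258485 0.23152582] [ 0.55394869 -1.66226606 -1.12780982] [-0.43189602 -0.12333435  0.02513431] 4.948253953084602 0.01727489594387847
[[ 0.58483242 -0.20702309  0.19      ]]
```

View pics/t4.png

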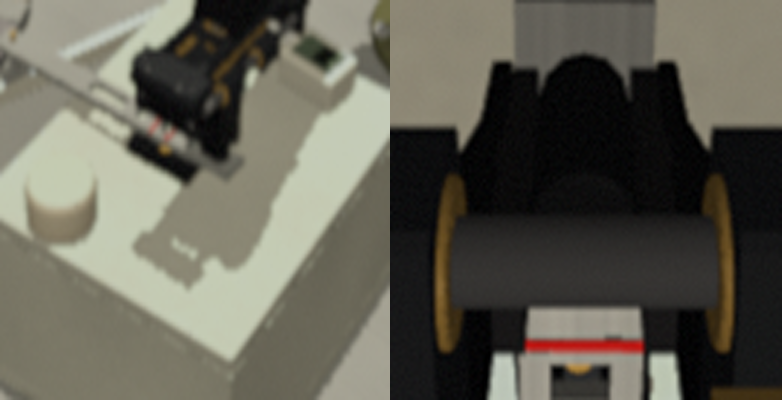

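```bash
python3 - <<'E'
from h import *
m,im,d=cam('wrist'); P=pts(m,d)
for c in (253,255,257): print(c); print([(r,*im[r,c].tolist(),round(float(P[r,c,2]),3)) for r in range(314,346)])
f=dict(K=[m['fx'],m['cx'],m['cy']],Rm=Rm(m),xyz=np.array(m['xyz']))
print(m['xyz']); print([ (r,np.round(ray([255,r],.203,f)[0,1],4),np.round(ray([255,r],.195,f)[0,1],4)) for r in (316,320,324,328,332,336,340)])
E
```

```text
253
[(314, 156, 154, 140, 0.203), (315, 146, 130, 118, 0.203), (316, 154, 69, 63, 0.203), (317, 182, 25, 22, 0.203), (318, 188, 32, 26, 0.203), (319, 180, 68, 61, 0.202), (320, 167, 119, 108, 0.203), (321, 157, 151, 139, 0.203), (322, 158, 154, 141, 0.202), (323, 169, 149, 120, 0.203), (324, 177, 138, 73, 0.196), (325, 150, 113, 50, 0.195), (326, 86, 69, 45, 0.186), (327, 43, 42, 42, 0.185), (328, 44, 44, 43, 0.184), (329, 53, 51, 48, 0.197), (330, 55, 55, 50, 0.197), (331, 54, 53, 48, 0.198), (332, 54, 53, 49, 0.199), (333, 50, 50, 46, 0.199), (334, 62, 61, 55, 0.2), (335, 109, 106, 96, 0.201), (336, 135, 130, 115, 0.202), (337, 106, 97, 80, 0.309), (338, 69, 55, 31, 0.31), (339, 61, 44, 16, 0.309), (340, 62, 47, 20, 0.309), (341, 62, 47, 21, 0.311), (342, 63, 47, 21, 0.312), (343, 63, 48, 20, 0.312), (344, 63, 47, 19, 0.312), (345, 63, 48, 22, 0.313)]
255
[(314, 151, 149, 137, 0.203), (315, 144, 127, 116, 0.202), (316, 153, 67, 61, 0.203), (317, 182, 26, 21, 0.204), (318, 188, 32, 26, 0.204), (319, 181, 68, 61, 0.203), (320, 165, 117, 108, 0.202), (321, 154, 148, 137, 0.203), (322,
[... 1158 characters left out ...]
, 51, 50, 45, 0.2), (334, 64, 63, 57, 0.201), (335, 109, 106, 96, 0.202), (336, 137, 131, 118, 0.202), (337, 106, 97, 81, 0.31), (338, 70, 57, 35, 0.31), (339, 61, 46, 19, 0.31), (340, 63, 46, 19, 0.31), (341, 63, 48, 21, 0.311), (342, 64, 48, 20, 0.311), (343, 63, 47, 20, 0.311), (344, 61, 45, 17, 0.312), (345, 62, 47, 20, 0.312)]
[0.55619374 0.15565797 0.37591229]
[(316, np.float64(0.0166), np.float64(0.0102)), (320, np.float64(0.0135), np.float64(0.0069)), (324, np.float64(0.0103), np.float64(0.0036)), (328, np.float64(0.0072), np.float64(0.0003)), (332, np.float64(0.004), np.float64(-0.003)), (336, np.float64(0.0007), np.float64(-0.0064)), (340, np.float64(-0.0025), np.float64(-0.0098))]
```

>>> step_arm --pt "-0.8 0 -0.0015 0 0" --pt "-0.8 0 -0.0015 0 0" --pt "-0.8 0.001 -0.0014 0 0" --pt "-0.8 0.002 -0.0012 0 0" --pt "-0.8 0.003 -0.0011 0 0" --pt "-0.8 0.003 -0.0011 0 0"

```text
time_s: 10.88
tool_pos: [0.5623, 0.0723, 0.2285]
tool_rot: [72.3, 89.9, 77.2]
force: [-0.4, 2.8, 0.9]
grip_width: 0.0176
```

```bash
cat > pk.py <<'E'
from h import *
o=monitor.get_obs(); print(o['time_s'],o['tool_pos'],o['force'],o['wrist_torque'],o['grip_width'])
m,im,d=cam('wrist'); P=pts(m,d)
print([(r,*im[r,255].tolist(),round(float(P[r,255,2]),3)) for r in range(312,342)])
f=dict(K=[m['fx'],m['cx'],m['cy']],Rm=Rm(m),xyz=np.array(m['xyz']))
print([(r,np.round(ray([255,r],.202,f)[0,1],4),np.round(ray([255,r],.195,f)[0,1],4)) for r in (320,325,330,335)])
E
python3 pk.py
```

```text
10.875 [0.56234519 0.07230182 0.22854943] [-0.42147095  2.81189241  0.88203423] [ 5.98652683e-01 -1.07919289e-01 -3.04832177e-04] 0.01763581246319514
[(312, 154, 149, 138, 0.2), (313, 154, 149, 137, 0.2), (314, 155, 151, 139, 0.2), (315, 151, 150, 138, 0.201), (316, 140, 125, 115, 0.201), (317, 148, 64, 58, 0.2), (318, 181, 22, 17, 0.2), (319, 187, 27, 22, 0.201), (320, 171, 55, 49, 0.2), (321, 148, 107, 98, 0.201), (322, 152, 148, 137, 0.2), (323, 154, 151, 138, 0.2), (324, 161, 146, 120, 0.2), (325, 173, 138, 80, 0.195), (326, 179, 136, 58, 0.197), (327, 179, 136, 57, 0.196), (328, 157, 120, 55, 0.196), (329, 99, 80, 49, 0.185), (330, 56, 52, 48, 0.194), (331, 50, 50, 47, 0.195), (332, 55, 54, 49, 0.197), (333, 53, 52, 48, 0.196), (334, 53, 53, 49, 0.199), (335, 56, 54, 49, 0.198), (336, 67, 61, 51, 0.199), (337, 73, 64, 45, 0.308), (338, 65, 50, 25, 0.307), (339, 62, 45, 18, 0.307), (340, 63, 48, 20, 0.307), (341, 63, 47, 21, 0.308)]
[(320, np.float64(0.015), np.float64(0.0092)), (325, np.float64(0.0111), np.float64(0.0052)), (330, np.float64(0.0072), np.float64(0.0011)), (335, np.float64(0.0032), np.float64(-0.003))]
```

>>> step_arm --pt "-0.8 0.0007 0.0001 0 0" --pt "-0.8 0.0014 0.0002 0 0" --pt "-0.8 0.002 0.0003 0 0" --pt "-0.8 0.002 0.0003 0 0"

```text
time_s: 11.42
tool_pos: [0.5623, 0.0724, 0.2266]
tool_rot: [68.3, 90.0, 73.3]
force: [0.5, 5.1, 1.9]
grip_width: 0.0172
```

>>> step_arm --pt "-0.8 0 0.0003 0 0" --pt "-0.8 0 0.0006 0 0" --pt "-0.8 0 0.0006 0 0"

```text
time_s: 11.8
tool_pos: [0.5623, 0.0725, 0.2266]
tool_rot: [-2.4, 90.0, 2.6]
force: [-0.4, 5.4, 1.3]
grip_width: 0.0174
```

```bash
python3 pk.py
```

```text
11.8 [0.56233008 0.07245882 0.22655684] [-0.44149606  5.38459329  1.30005712] [ 0.91486852 -0.15318411  0.03462814] 0.017417516458288783
[(312, 155, 149, 138, 0.199), (313, 155, 150, 137, 0.199), (314, 155, 151, 138, 0.199), (315, 154, 151, 138, 0.199), (316, 147, 139, 128, 0.198), (317, 145, 101, 93, 0.199), (318, 168, 46, 42, 0.2), (319, 185, 19, 14, 0.199), (320, 185, 35, 30, 0.199), (321, 162, 76, 70, 0.199), (322, 137, 124, 114, 0.198), (323, 147, 148, 137, 0.198), (324, 158, 150, 131, 0.199), (325, 169, 144, 104, 0.199), (326, 179, 138, 67, 0.197), (327, 180, 136, 56, 0.197), (328, 178, 135, 57, 0.195), (329, 178, 135, 58, 0.197), (330, 161, 125, 56, 0.196), (331, 115, 92, 53, 0.195), (332, 65, 58, 48, 0.194), (333, 50, 51, 48, 0.195), (334, 54, 53, 50, 0.195), (335, 55, 54, 49, 0.196), (336, 56, 52, 45, 0.197), (337, 59, 49, 31, 0.305), (338, 63, 49, 23, 0.305), (339, 63, 48, 20, 0.304), (340, 63, 48, 19, 0.305), (341, 62, 47, 19, 0.306)]
[(320, np.float64(0.0167), np.float64(0.0109)), (325, np.float64(0.0129), np.float64(0.007)), (330, np.float64(0.009), np.float64(0.0029)), (335, np.float64(0.0051), np.float64(-0.0012))]
```

>>> step_arm --pt "-0.8 0 0.0004 0 0" --pt "-0.8 0 0.0008 0 0" --pt "-0.8 0 0.0008 0 0"

```text
time_s: 12.22
tool_pos: [0.5623, 0.0725, 0.2264]
tool_rot: [-97.8, 89.9, -92.9]
force: [0.4, 2.2, 1.9]
grip_width: 0.0172
```

>>> step_arm --pt "-0.8 0 0.0005 0 0" --pt "-0.8 0.001 0.0007 0 0" --pt "-0.8 0.002 0.0008 0 0" --pt "-0.8 0.002 0.0008 0 0"

```text
time_s: 12.72
tool_pos: [0.5619, 0.0731, 0.224]
tool_rot: [-130.3, 89.9, -125.4]
force: [-0.3, -0.2, -0.6]
grip_width: 0.0174
```

>>> step_arm --pt "-0.8 0.001 0.0002 0 0" --pt "-0.8 0.002 0.0003 0 0" --pt "-0.8 0.003 0.0004 0 0" --pt "-0.8 0.004 0.0006 0 0" --pt "-0.8 0.004 0.0006 0 0"

```text
time_s: 13.35
tool_pos: [0.562, 0.0746, 0.2204]
tool_rot: [-151.3, 90.0, -146.3]
force: [-0.2, -2.1, -0.2]
grip_width: 0.0175
```

>>> step_arm --pt "-0.8 0.001 0 0 0" --pt "-0.8 0.002 0.0001 0 0" --pt "-0.8 0.003 0.0002 0 0" --pt "-0.8 0.004 0.0003 0 0" --pt "-0.8 0.004 0.0003 0 0"

```text
time_s: 13.98
tool_pos: [0.562, 0.075, 0.2165]
tool_rot: [-179.9, 90.0, -175.0]
force: [-0.6, -0.7, -0.2]
grip_width: 0.0171
```

```bash
python3 pk.py
```

```text
13.975 [0.56200255 0.07496804 0.21647712] [-0.64717838 -0.72733762 -0.2017859 ] [-0.34832527 -0.11751238 -0.05738602] 0.017127861699185336
[(312, 155, 150, 136, 0.191), (313, 155, 151, 137, 0.192), (314, 155, 150, 137, 0.191), (315, 155, 150, 137, 0.191), (316, 154, 150, 138, 0.191), (317, 155, 150, 138, 0.19), (318, 154, 151, 138, 0.19), (319, 136, 136, 125, 0.192), (320, 106, 96, 87, 0.19), (321, 132, 43, 39, 0.191), (322, 180, 25, 21, 0.192), (323, 187, 27, 21, 0.191), (324, 179, 52, 46, 0.192), (325, 164, 106, 98, 0.191), (326, 154, 146, 135, 0.191), (327, 153, 152, 140, 0.191), (328, 146, 141, 129, 0.192), (329, 115, 108, 94, 0.191), (330, 73, 62, 42, 0.19), (331, 61, 45, 17, 0.192), (332, 62, 47, 17, 0.192), (333, 63, 49, 19, 0.194), (334, 62, 47, 17, 0.194), (335, 68, 52, 21, 0.195), (336, 74, 56, 26, 0.195), (337, 71, 54, 23, 0.294), (338, 64, 48, 20, 0.295), (339, 62, 47, 20, 0.296), (340, 64, 47, 21, 0.294), (341, 62, 47, 20, 0.296)]
[(320, np.float64(0.0276), np.float64(0.0218)), (325, np.float64(0.024), np.float64(0.0181)), (330, np.float64(0.0203), np.float64(0.0142)), (335, np.float64(0.0166), np.float64(0.0104))]
```

>>> step_arm --pt "-0.8 0.001 0.0001 0 0" --pt "-0.8 0.002 0.0001 0 0" --pt "-0.8 0.0025 0.0002 0 0" --pt "-0.8 0.0025 0.0002 0 0"

```text
time_s: 14.52
tool_pos: [0.5621, 0.0752, 0.2141]
tool_rot: [20.2, 90.0, 25.2]
force: [0.8, -0.7, 0.4]
grip_width: 0.0173
```

>>> step_arm --pt "0 0 0 0 0" --pt "0 0 0 0 0" --pt "0 0 0 0 0" --pt "0 0 0 0 0" --pt "0 -0.01 0 0 0" --pt "0 -0.03 0 0 0" --pt "0 -0.06 0 0 0" --pt "0 -0.1 0 0 0" --pt "0 -0.15 0.0 0 0" --pt "0 -0.2 0 0 0" --pt "0 -0.2 -0.03 0 0" --pt "0 -0.2 -0.05 0 0"

```text
time_s: 16.02
tool_pos: [0.5666, 0.024, 0.4158]
tool_rot: [-21.4, 89.9, -16.5]
force: [-0.3, 0.2, -0.9]
grip_width: 0.0433
```

```bash
python3 - <<'E'
from h import *
o=monitor.get_obs(); print(o['time_s'],o['tool_pos'],o['force'],o['grip_width'])
m,im,d=cam('wrist'); P=pts(m,d); s0=cam('scene')[1]
b=(abs(P[...,0]-.57)<.05)&(P[...,2]>.180)&(P[...,2]<.2)&(P[...,1]>-.15)&(P[...,1]<.12); q=P[b]; A=np.c_[q[:,1],np.ones(len(q))]; print('slope',np.linalg.lstsq(A,q[:,2],rcond=None)[0],len(q))
a=cv2.resize(s0[160:250,210:310],None,fx=4,fy=4,interpolation=cv2.INTER_CUBIC)
c=cv2.resize(im[60:240,170:350],None,fx=2.2,fy=2.0,interpolation=cv2.INTER_CUBIC)
save('fin',np.hstack([a,c]))
E
```

```text
16.025 [0.56662149 0.02403611 0.41576721] [-0.29113162  0.15275106 -0.90728838] 0.043301594378607075
slope [-0.00908152  0.18943053] 3629
```

View pics/fin.png

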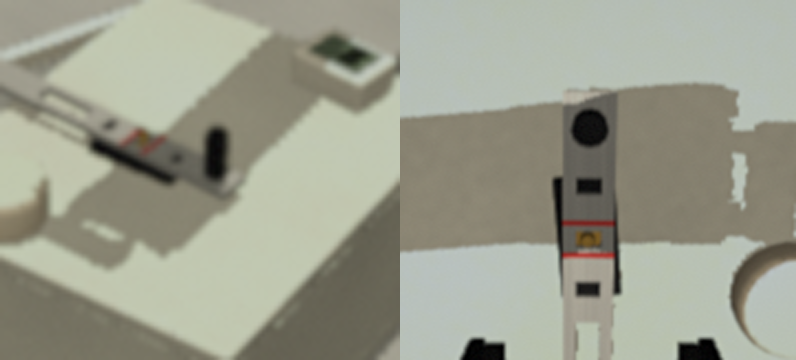

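The picture shows the brass pin standing in the red-striped hole (right panel about (588,238)). The bar lies flat, the door is ajar and the gripper is clear.

```bash
python3 -c "
from cell import env; print(env.sign_off())"
```

```text
the job is handed in; nothing more can be done
None
```

The vent door is ajar, with the red-striped hole over the brass pin and the bar lying flat. I lifted the bar off the pin by its knob, swung the door open by about 0.4 rad and felt the hole down onto the pin. Then I let go, moved clear and handed the job in at about 16 s.

- **Push on the pin:** the highest reading was about 5.4 N, when the hole's edge met the pin's tip. I shifted about 1 mm back until the force fell away, then lowered the bar. Forces were read only at the end of each move, so a brief higher peak would not have shown.
- **Last checks:** the final camera views show the pin inside the red-striped hole. The bar's measured slope is about 0.009 rad, which I took as flat. The gripper was about 0.2 m above the bar, touching nothing, and the roof cheese and hygrometer looked undisturbed. I did not check the things on the table again, but the arm stayed away from them.
- **Disagreement:** just before lowering, the top and wrist cameras disagreed by up to about 7 mm on where the hole would land. I went by the view of the pin through the hole, and then by feel.

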